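# Manual injection: beaker aside, detector cover shut, valve lever to inject

### The job

Make a manual injection on the chromatography detector in front of you, only by pushing with the fingertips. First slide the glass beaker that stands before the detector along the bench until it is well clear of the swing of the detector's open front cover, then swing the cover fully shut without it touching the beaker, and only then push the lever of the injection valve on the small bracket to the right, over to its stop. Grasp and lift nothing, keep the beaker upright, and leave the things lying about where they are.

Things in the scene. Friction and masses are not known exactly. Their poses are not given: they have to be found in the camera images.
- detector_front (a point): middle of the detector's front face when shut, 75 mm above the bench. x points into the detector (straight away from its front), y to its left, z up. The detector is a low beige box fixed to the bench: 345 mm wide, 145 mm high, 440 mm deep, two brown bottles on its top well behind the front
- detector_cover (a joint): angle of the detector's front cover (rad): 0 shut and flush, about 1 as found. It turns about the vertical point hinge_axis at the left front edge and swings out towards the robot. About 0.5 kg; a push of 1 to 2 N moves it, and it stays where it is left; no latch
- hinge_axis (a point): hinge of the cover, fixed, at (40, 170, 0) mm in the axes of detector_front. The cover is a box 345 mm wide from the hinge, 43 mm thick, from 26 to 123 mm above the bench; its outer face lies 40 mm outside the hinge plane, with a window in the half next to the hinge and a plain panel from 240 mm out to push on. Its corner sweeps a 345 mm circle about this axis: a beaker centre over 385 mm off is well clear
- cover_edge (a point): outer corner of the cover's free edge, at half its height, 75 mm above the bench; moves with the cover
- lever (a joint): angle of the injection valve's lever (rad): near 0 as found, leaning 0.52 rad to the left of upright (load); 1.05 at the right stop, leaning 0.52 rad to the right (inject). Stiff: about 3 N at the grip; stays where it is left
- lever_axis (a point): the lever's turning axis, level, in the lever's middle plane: 80 mm above the bench. x points along the axis away from the robot's side, y to the left, z up. The valve is round, 47 mm across, on an aluminium bracket 66 mm wide, 116 mm high, fixed to the bench, its face towards the robot; the upright plate stands 28 mm behind the lever's middle plane
- lever_grip (a point): in the lever's black grip, 55 mm from lever_axis; the grip is a rod 14 mm thick from 33 to 69 mm off the axis, standing up from the valve; moves with the lever
- beaker_center (a point): centre of the glass beaker, half-way up: 48 mm across at the wall, 54 mm at the rim, 69 mm high, about 50 g, standing loose on the bench in front of the detector, inside the cover's swing. Glass on polished stone: it slides easily (friction 0.2 to 0.3) when pushed slowly, and does not tip
- column: short steel chromatography column, 22x128x12 mm, lying on the bench in front of the detector under the cover's swing (the cover passes above it); leave alone. Origin at the centre of its underside
- spanner: small flat spanner, 35x124x4 mm, lying on the bench in front of the detector; leave alone. Origin at the centre of its underside
- vial_a: capped sample vial, 12 mm across, 32 mm high, standing on the right; leave alone. Origin at the centre of its underside
- vial_b: capped sample vial, 12 mm across, 32 mm high, standing on the right; leave alone. Origin at the centre of its underside
- wash_bottle: white squeeze bottle with a spout, 63x93x194 mm, standing on the right; leave alone. Origin at the centre of its underside
- carton: small white carton, 40x40x70 mm, standing on the right; leave alone. Origin at the centre of its underside
- cylinder: measuring cylinder, 60x52x182 mm, standing on the left; leave alone. Origin at the centre of its underside
Things that resemble listed ones, but are neither listed nor needed, are in the scene too. Leave any orange look-alike of the part that bears lever alone.

How it is judged:
On the way, in this order (a step that is already met when the one before it is completed fails the run):
1. the beaker stands clear of the cover's swing, the cover still open (horizontal distance between beaker_center and hinge_axis above 0.385 m and value of joint detector_cover above 0.3 rad), for 0.2 s.
2. the cover is swung shut, the lever still at load (value of joint detector_cover below 0.03 rad and value of joint lever below 0.3 rad), for 0.2 s.
3. the lever is pushed over to its right stop (value of joint lever above 0.98 rad), for 0.2 s.
At the end, for the whole second after the job is handed in: Cover within 0.03 rad (10 mm at its free edge) of shut, lever within 0.067 rad (4 degrees) of its right stop, beaker upright and at rest on the bench with its centre more than 385 mm from the cover's hinge axis (value of joint detector_cover below 0.03 rad and value of joint lever above 0.98 rad and horizontal distance between beaker_center and hinge_axis above 0.385 m and angle between beaker_center's own z axis and vertical below 0.1 rad and height (world z) of beaker_center between 0.03 and 0.04 m and linear speed of beaker below 0.01 m/s); the robot touches nothing.
It fails at once if the beaker is lifted off the bench (height (world z) of beaker_center above 0.046 m).
It fails at once if the beaker is tipped (angle between beaker_center's own z axis and vertical above 0.35 rad).
It fails at once if the cover strikes the beaker (contact force between detector_cover and beaker above 0.5 N).
It fails at once if a thing lying about is moved by over 2 cm (distance of any of column, spanner, vial_a, vial_b, wash_bottle, carton, cylinder from where it was at the start of the episode above 0.02 m).
It fails at once if a thing standing about is tipped (angle between any of vial_a, vial_b, wash_bottle, carton, cylinder's own z axis and vertical above 0.35 rad).
It also fails if it takes over 69 s, if anything falls off the work surface, if the arm or the gripper's body presses on something with over 40 N, if the wrist force passes 120 N, or if a joint passes its speed limit or range.

### The arm

A 6-joint arm with a two-finger parallel gripper is mounted at the origin on a cart in front of the work surface, level with it; the furniture and walls round the work are solid. World frame = base frame: x ahead of the robot, y to its left, z up, the work surface at z = 0. Lengths are in m, angles in rad, forces in N, time in s.
With the tool pointing down it reaches from about 0.375 to 0.975 m from the base axis. Payload 3.8 kg.
Tool frame: the origin (TCP) lies where the fingers leave the gripper's body, on its centre line; the fingertips stand 73 mm ahead of it and the grasp point (between the pads) lies 54 mm ahead of it; z points along the fingers, y is the line along which they close (so a half turn about z gives the same grasp; the last joint's range is limited). The gripper opens to 85 mm and grips with 20 to 120 N. Pads are 22 mm wide; open, the fingers measure 114 mm over their backs; the gripper's body (76 mm by 85 mm) begins 54 mm behind the grasp point. The pads swing forward as they close: fully open they stand 13 mm farther back than shut.
Start: joints at [-1.32, 0.264, 1.604, -0, 1.274, -0.037], TCP at [0.192, -0.647, 0.304] pointing down, gripper open.
Joint ranges: [-2.63, 2.63], [-0.94, 2.18], [0.31, 2.57], [-1.31, 4.45], [0, 2.66], [-2.55, 2.55]. Speed limits (rad/s): [2.57, 2.57, 3.14, 3.14, 3.14, 3.14].

### API

Orientations are given as a rotation vector (axis times angle).
In Python, from workcell import read_state, viewer, bot gives the robot as it stands.
- The arm moves only by the tool jog_arm, never from a script. Its argument "increments" is a list that holds one entry, the list of rows, each a list of 7 numbers: the shift along the tool's x, y, z in units of 30 mm (1.0 is 30 mm), then the turn, a rotation vector about the tool's x, y, z in units of 6 degrees (1.0 is 6 degrees), then the opening, from -1 (shut) to 1 (fully open). A call has exactly 5 rows; each row shifts and turns the commanded pose from where the row before left it, along the tool's axes as they then stand; what a row does not reach is not made up. A row lasts 1/12 s, in which the tool goes at most 41.7 mm and 7.16 degrees, less where a joint would pass 70% of its speed; a pose out of reach is approached as far as the arm can. A call is refused whole if a number of a shift passes 1 or a number of a turn 1, either way. A call with a gripper value outside its range is refused whole. The fingers move at their own pace and stop on an object; "force" is the grip in N (left out, the last holds). Time passes only in rows, so rows that do not move let the fingers close, or fill a call up. It gives the time, the measured TCP pose, the force, the opening and the grip force at its end, in the units of the state.
- read_state(): the state, without advancing time (a new reading comes with each control period).
- viewer.read_camera(name): name is "scene" or "top" or "wrist"; returns (picture, depth): 480x640x3 uint8, blue, green, red; 480x640 float32, m along the optical axis (not along the pixel's ray), 0 where there is no reading.
- viewer.camera_params(name): a dict with "fx", "fy", "cx", "cy" (pixels), "k1" (the pictures are not rectified: a ray, as slopes to the right and down, at radius r is drawn at 1 + k1 r^2 times it, then the intrinsics apply), "R" (3x3) and "t" (3): a world point X has camera coordinates R X + t; the wrist camera has in their place "hand_eye" (4x4, takes a point from camera to tool coordinates, whose origin is the TCP and whose axes are the flange's). Camera axes: x right, y down, z forward; pixel columns grow to the right and rows downward; lengths in m; the calibration is good to about 2 mm. A picture is of the moment at which its call begins: read the wrist's pose just before it. camera_params takes no time and is no camera call.
- bot.finish_job(): hands the job in; it is judged then, once.
The state is a dict: "time": time; "q": joint angles; "joint_vel": joint speeds; "joint_torque": joint torques, N m; "tool_pos": TCP position; "tcp_rot": TCP orientation; "wrist_force": force on the tool from outside, world axes, zero at the start; "torque": the same for the moment, N m; "width": opening from 0.0 (shut) to 1.0 (fully open); "grip_force": force on a finger pad.
Only numpy, scipy, OpenCV 4.12 (cv2) and the standard library are available. Lean on these libraries where they do the work, as an engineer would, in place of code of your own. Each camera call takes 0.05 s, during which the arm holds its last target. There are 200 camera calls.

## Working session

There is one attempt and no reset: what is moved stays moved. The work goes in short steps, Python scripts to look and compute and a tool call to move; the robot and the scene stay as the last step left them, time stands still between calls to the robot, and variables do not carry over. Pictures are saved under pics/ and viewed, at most 10 in all, crops included, and the job is handed in when it is done.

Besides the shell and the picture viewer there is one more tool, called as name([rows], argument=value, ...), one row to a line, values as JSON. jog_arm: Moves the arm, as the interface text tells. Its arguments: {"type":"object","properties":{"increments":{"type":"array","items":{"type":"array","items":{"type":"array","items":{"type":"number"}}}},"force":{"type":"number"}},"required":["increments"]}

```bash
mkdir -p pics; cat > h.py <<'E'
import numpy as np, cv2
from scipy.spatial.transform import Rotation as Ro
from workcell import read_state, viewer, bot
def snap(n):
    s=read_state(); im,d=viewer.read_camera(n); np.savez(f'/tmp/{n}.npz',im=im,d=d,p=s['tool_pos'],r=s['tcp_rot']); return im,d
def ray(n,u,v):
    c=viewer.camera_params(n); xd=(u-c['cx'])/c['fx']; yd=(v-c['cy'])/c['fy']; x,y=xd,yd
    for _ in range(20):
        f=1+c['k1']*(x*x+y*y); x,y=xd/f,yd/f
    p=np.array([x,y,1.])
    if 'R' in c:
        R=np.array(c['R']); t=np.array(c['t']); return -R.T@t, R.T@p
    z=np.load(f'/tmp/{n}.npz'); H=np.array(c['hand_eye']); T=np.eye(4); T[:3,:3]=Ro.from_rotvec(z['r']).as_matrix(); T[:3,3]=z['p']; M=T@H
    return M[:3,3], M[:3,:3]@p
def atz(n,u,v,h):
    o,r=ray(n,u,v); return o+r*(h-o[2])/r[2]
def atd(n,u,v,k=1):
    d=np.load(f'/tmp/{n}.npz')['d']; w=d[v-k:v+k+1,u-k:u+k+1]; w=w[w>0]
    o,r=ray(n,u,v); return o+r*np.median(w) if len(w) else None
E
python3 - <<'E'
from h import *
for n in ('scene','top'):
    im,d=snap(n); cv2.imwrite(f'pics/{n}.png',im)
    o,r=ray(n,320,240); print(n,o,r)
print(read_state())
E
```

```text
scene [-0.57806534  0.64996585  0.74627104] [ 0.73490653 -0.50226694 -0.45594479]
top [ 0.18737937 -0.05380438  1.69026297] [ 0.1686481  -0.00548201 -0.98576074]
{'time': 0.1, 'q': array([-1.31991409e+00,  2.64713732e-01,  1.60520459e+00, -3.19728235e-06,
        1.27368319e+00, -3.69024751e-02]), 'joint_vel': array([ 0.00069109, -0.00190464, -0.00470085, -0.00193827,  0.00157949,
       -0.00106809]), 'joint_torque': array([ 4.69435417e-05, -5.16706252e+01, -3.68591845e+01, -1.83861246e-06,
        6.42218016e-03,  3.26089619e-06]), 'tool_pos': array([ 0.1914582 , -0.64676575,  0.3026799 ]), 'tcp_rot': array([-3.10714874e+00, -4.50207922e-01,  3.41519314e-04]), 'wrist_force': array([-0.43642965, -0.39761887,  0.97111305]), 'torque': array([-0.01828439, -0.07630833,  0.01189056]), 'grip_force': 0.0, 'width': 1.0004677367353152}
```

View pics/scene.png

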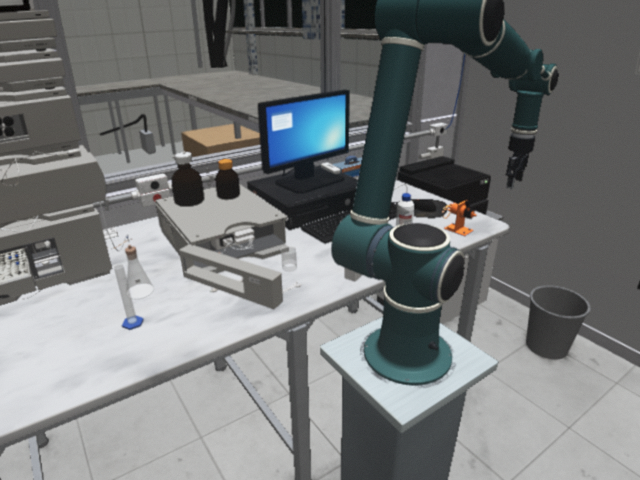

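View pics/top.png

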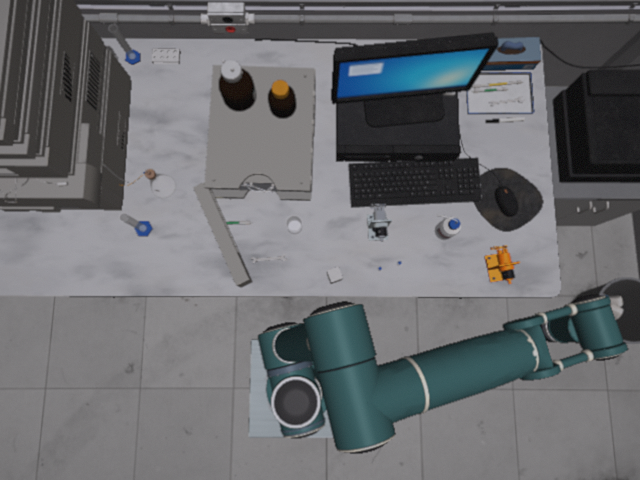

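The top view shows the beaker at about (294,225), the open cover from (203,188) to (241,283), and the column at (237,222). The spanner is at (268,260), the carton at (335,275), the vials at (380,268) and (399,263), and the wash bottle at (449,228). There are two valve candidates: grey aluminium at (378,222) and orange at (500,263). The grey one fits the description (aluminium bracket) and the orange one is the look-alike. I'll confirm with a crop.

```bash
python3 - <<'E'
from h import *
im=np.load('/tmp/top.npz')['im']
cv2.imwrite('pics/crop1.png',cv2.resize(im[165:295,190:410],(0,0),fx=3.6,fy=3.6,interpolation=cv2.INTER_CUBIC))
for nm,u,v,h in [('beaker rim',294,225,.069),('coverhinge',203,188,.123),('covercorner',241,283,.123),('det FR top',310,192,.145),('det FL',209,190,.145),('valve',378,222,.116),('carton',335,275,.07),('vialb',380,268,.032),('viala',399,263,.032),('wash',449,228,.19),('spanL',252,260,0.004),('spanR',285,260,.004),('bench front',400,296,0)]:
    print(nm,atz('top',u,v,h).round(3),atd('top',u,v).round(3))
E
```

```text
beaker rim [0.514 0.021 0.069] [0.524 0.024 0.018]
coverhinge [0.621 0.308 0.123] [0.621 0.308 0.123]
covercorner [0.321 0.179 0.123] [0.322 0.18  0.116]
det FR top [ 0.604 -0.031  0.145] [ 0.636 -0.029  0.026]
det FL [0.609 0.284 0.145] [0.617 0.291 0.116]
valve [ 0.515 -0.245  0.116] [ 0.517 -0.246  0.104]
carton [ 0.352 -0.111  0.07 ] [ 0.352 -0.111  0.069]
vialb [ 0.379 -0.259  0.032] [ 0.379 -0.258  0.034]
viala [ 0.396 -0.321  0.032] [ 0.396 -0.322  0.028]
wash [ 0.482 -0.447  0.19 ] [ 0.494 -0.464  0.126]
spanL [0.408 0.162 0.004] [0.408 0.163 0.   ]
spanR [0.408 0.053 0.004] [0.408 0.053 0.004]
bench front [ 0.291 -0.327  0.   ] [ 0.291 -0.327 -0.   ]
```

View pics/crop1.png

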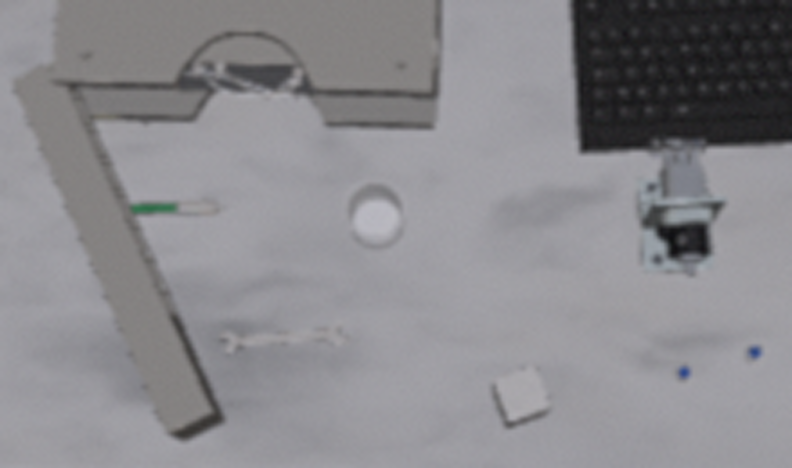

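```bash
cat >> h.py <<'E'
def plan(goal,yaw=None,n=10):
    "rows for straight move; yaw = heading of tool x in deg, tool down"
    s=read_state(); p=np.array(s['tool_pos']); R=Ro.from_rotvec(s['tcp_rot']).as_matrix()
    if yaw is None: G=R
    else:
        a=np.radians(yaw); G=np.array([[np.cos(a),np.sin(a),0],[np.sin(a),-np.cos(a),0],[0,0,-1]])
    w=Ro.from_matrix(R.T@G).as_rotvec(); st=Ro.from_rotvec(w/n); d=(np.array(goal)-p)/n
    print('at',p.round(4),'t',round(s['time'],2),'F',np.round(s['wrist_force'],1),'dist',np.linalg.norm(d*n).round(3))
    A=R.copy()
    for i in range(n):
        print((A.T@d/.03).round(2), np.degrees(w/n/6).round(2)); A=A@st.as_matrix()
E
python3 - <<'E'
from h import *
q=lambda cu,cv,h:atz('top',190+cu/3.6,165+cv/3.6,h).round(4)
for nm,a in [('front top L',(90,84,.145)),('front top R',(435,95,.145)),('front bot L',(95,117,0.0)),('front bot R',(433,126,0.0)),
 ('hinge outL',(15,85,.123)),('free out',(170,437,.123)),('free in',(217,413,.123)),('in hinge',(75,85,.123)),
 ('beaker rim',(376,215,.069)),('beaker base?',(376,222,0)),('plateL',(640,205,.116)),('plateR',(722,205,.116)),('baseFL',(642,268,0)),('baseFR',(710,270,0)),('column end',(218,208,.006))]: print(nm,q(*a))
plan([0.40,-0.2,0.30],90,16)
E
```

```text
front top L [0.6142 0.2657 0.145 ]
front top R [ 0.6056 -0.0334  0.145 ]
front bot L [0.6221 0.2897 0.    ]
front bot R [ 0.6145 -0.0298  0.    ]
hinge outL [0.6191 0.336  0.123 ]
free out [0.3108 0.1902 0.123 ]
free in [0.3313 0.1509 0.123 ]
in hinge [0.6193 0.2834 0.123 ]
beaker rim [0.5146 0.02   0.069 ]
beaker base? [0.5218 0.023  0.    ]
plateL [ 0.5148 -0.2126  0.116 ]
plateR [ 0.5151 -0.2842  0.116 ]
baseFL [ 0.479  -0.2253  0.    ]
baseFR [ 0.4774 -0.2886  0.    ]
column end [0.5335 0.1704 0.006 ]
at [ 0.1915 -0.6468  0.3027] t 0.1 F [-0.4 -0.4  1. ] dist 0.493
[ 0.68 -0.77  0.01] [-0.   -0.   -0.77]
[ 0.74 -0.71  0.01] [-0.   -0.   -0.77]
[ 0.79 -0.65  0.01] [-0.   -0.   -0.77]
[ 0.84 -0.58  0.01] [-0.   -0.   -0.77]
[ 0.89 -0.52  0.01] [-0.   -0.   -0.77]
[ 0.93 -0.44  0.01] [-0.   -0.   -0.77]
[ 0.96 -0.37  0.01] [-0.   -0.   -0.77]
[ 0.99 -0.29  0.01] [-0.   -0.   -0.77]
[ 1.01 -0.21  0.01] [-0.   -0.   -0.77]
[ 1.02 -0.13  0.01] [-0.   -0.   -0.77]
[ 1.03 -0.05  0.01] [-0.   -0.   -0.77]
[1.03 0.04 0.01] [-0.   -0.   -0.77]
[1.02 0.12 0.01] [-0.   -0.   -0.77]
[1.01 0.2  0.01] [-0.   -0.   -0.77]
[0.99 0.28 0.01] [-0.   -0.   -0.77]
[0.96 0.36 0.01] [-0.   -0.   -0.77]
```

jog_arm([
  [[0.7, -0.77, 0, 0, 0, -0.8, -0.3], [0.75, -0.7, 0, 0, 0, -0.8, -0.3], [0.8, -0.65, 0, 0, 0, -0.8, -0.3], [0.85, -0.57, 0, 0, 0, -0.8, -0.3], [0.9, -0.5, 0, 0, 0, -0.8, -0.3]],
])

```text
time: 0.52
tool_pos: [0.258, -0.5061, 0.3031]
tcp_rot: [-2.944, -1.092, -0.0]
wrist_force: [0.1, -0.2, -0.1]
width: 0.352
grip_force: 0.0
```

jog_arm([
  [[0.95, -0.42, 0, 0, 0, -0.8, -0.3], [0.97, -0.35, 0, 0, 0, -0.8, -0.3], [1, -0.27, 0, 0, 0, -0.8, -0.3], [1, -0.2, 0, 0, 0, -0.8, -0.3], [1, -0.1, 0, 0, 0, -0.8, -0.3]],
])

```text
time: 0.93
tool_pos: [0.3223, -0.3661, 0.3034]
tcp_rot: [-2.653, -1.681, -0.0]
wrist_force: [0.1, -0.8, 0.7]
width: 0.348
grip_force: 0.0
```

jog_arm([
  [[1, 0, 0, 0, 0, -0.8, -0.3], [1, 0, 0, 0, 0, -0.8, -0.3], [1, 0.1, 0, 0, 0, -0.8, -0.3], [1, 0.2, 0, 0, 0, -0.8, -0.3], [1, 0.3, 0, 0, 0, -0.5, -0.3]],
])

```text
time: 1.35
tool_pos: [0.3807, -0.226, 0.3035]
tcp_rot: [-2.281, -2.16, 0.0]
wrist_force: [1.3, -0.7, -0.3]
width: 0.352
grip_force: 0.0
```

```bash
python3 - <<'E'
from h import *
im,d=snap('wrist'); cv2.imwrite('pics/w1.png',im)
print(ray('wrist',320,240))
plan([0.51,0.085,0.25],90,12)
E
```

```text
(array([ 0.38408379, -0.14942625,  0.37333684]), array([-0.00144686, -0.30751888, -0.95168854]))
at [ 0.3822 -0.2218  0.3034] t 1.4 F [ 0.2  4.6 -0.1] dist 0.337
[0.87 0.31 0.15] [ 0.   -0.   -0.04]
[0.87 0.31 0.15] [ 0.   -0.   -0.04]
[0.87 0.32 0.15] [ 0.   -0.   -0.04]
[0.86 0.32 0.15] [ 0.   -0.   -0.04]
[0.86 0.33 0.15] [ 0.   -0.   -0.04]
[0.86 0.33 0.15] [ 0.   -0.   -0.04]
[0.86 0.33 0.15] [ 0.   -0.   -0.04]
[0.86 0.34 0.15] [ 0.   -0.   -0.04]
[0.86 0.34 0.15] [ 0.   -0.   -0.04]
[0.86 0.34 0.15] [ 0.   -0.   -0.04]
[0.86 0.35 0.15] [ 0.   -0.   -0.04]
[0.85 0.35 0.15] [ 0.   -0.   -0.04]
```

View pics/w1.png

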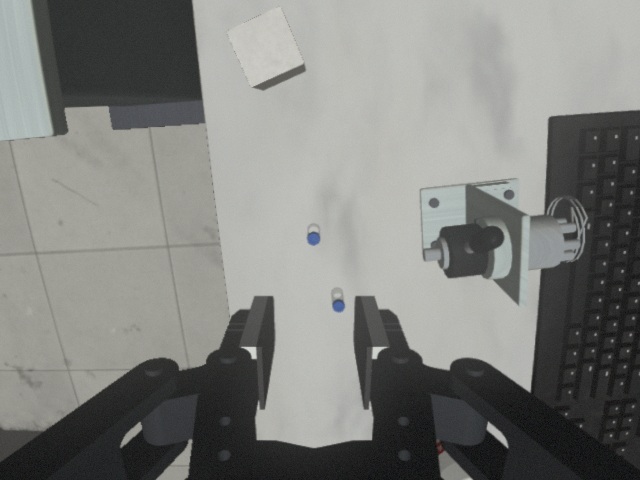

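The wrist view shows the grey valve on its aluminium bracket: base (420–520, 180–280), upright plate from (470,185) to (525,300), black grip end at about (489,237). It leans left (up in this picture), as described. The vials are at (314,235) and (338,300), the carton at (265,45).

```bash
python3 - <<'E'
from h import *
for nm,u,v,h in [('griptip',490,236,.138),('baseFL',421,188,.003),('baseBL',518,179,.003),('plate top R',523,302,.116),('plate top L',468,184,.116),('valve body front',437,254,.08)]:
    print(nm,atz('wrist',u,v,h).round(4),atd('wrist',u,v).round(4))
E
```

```text
griptip [ 0.4842 -0.2285  0.138 ] [ 0.4829 -0.2276  0.1409]
baseFL [ 0.4756 -0.2255  0.003 ] [ 0.4763 -0.226   0.0005]
baseBL [ 0.5641 -0.2214  0.003 ] [ 0.565  -0.2218  0.0012]
plate top R [ 0.5207 -0.2849  0.116 ] [ 0.5206 -0.2849  0.1161]
plate top L [ 0.4772 -0.2012  0.116 ] [ 0.5176 -0.2236  0.0045]
valve body front [ 0.4696 -0.2598  0.08  ] [ 0.4682 -0.2581  0.0847]
```

jog_arm([
  [[0.85, 0.33, 0.15, 0, 0, 0, -0.3], [0.85, 0.33, 0.15, 0, 0, 0, -0.3], [0.85, 0.33, 0.15, 0, 0, 0, -0.3], [0.85, 0.33, 0.15, 0, 0, 0, -0.3], [0.85, 0.33, 0.15, 0, 0, 0, -0.3]],
])

```text
time: 1.82
tool_pos: [0.4376, -0.102, 0.2809]
tcp_rot: [-2.285, -2.156, 0.0]
wrist_force: [-0.1, -0.8, 0.9]
width: 0.353
grip_force: 0.0
```

jog_arm([
  [[0.85, 0.33, 0.15, 0, 0, 0, -0.3], [0.85, 0.33, 0.15, 0, 0, 0, -0.3], [0.85, 0.33, 0.15, 0, 0, 0, -0.3], [0.85, 0.33, 0.15, 0, 0, 0, -0.3], [0.85, 0.33, 0.15, 0, 0, 0, -0.3]],
])

```text
time: 2.23
tool_pos: [0.4944, 0.0225, 0.2583]
tcp_rot: [-2.285, -2.156, 0.001]
wrist_force: [0.9, -0.8, 0.7]
width: 0.349
grip_force: 0.0
```

jog_arm([
  [[0.85, 0.33, 0.15, 0, 0, 0, -0.3], [0.85, 0.33, 0.15, 0, 0, -0.5, -0.3], [0, 0, 0, 0, 0, 0, -0.3], [0, 0, 0, 0, 0, 0, -0.3], [0, 0, 0, 0, 0, 0, -0.3]],
])

```text
time: 2.65
tool_pos: [0.5166, 0.0707, 0.2494]
tcp_rot: [-2.227, -2.215, 0.002]
wrist_force: [-0.3, -0.3, 0.6]
width: 0.351
grip_force: 0.0
```

```bash
python3 - <<'E'
from h import *
im,d=snap('wrist'); cv2.imwrite('pics/w2.png',im)
plan([0.515,0.085,0.095],90,6)
E
```

```text
at [0.5166 0.0703 0.2497] t 2.7 F [-0.4 -0.9  0.3] dist 0.155
[ 0.08 -0.01  0.86] [-0.    0.   -0.01]
[ 0.08 -0.01  0.86] [-0.    0.   -0.01]
[ 0.08 -0.01  0.86] [-0.    0.   -0.01]
[ 0.08 -0.01  0.86] [-0.    0.   -0.01]
[ 0.08 -0.01  0.86] [-0.    0.   -0.01]
[ 0.08 -0.01  0.86] [-0.    0.   -0.01]
```

View pics/w2.png

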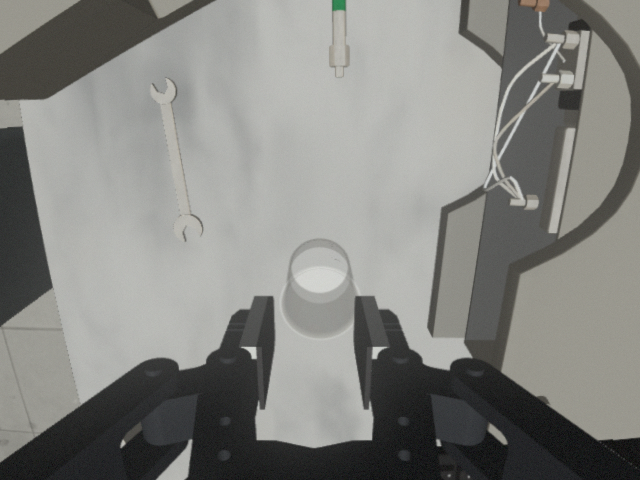

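The wrist view shows the beaker lined up with the fingers, base at about (320,267) and rim at (320,305). The column end is at (338,75) and the spanner from (163,90) to (188,230), both out of the way.

```bash
python3 - <<'E'
from h import *
print(atz('wrist',320,267,.002).round(4),atz('wrist',320,305,.069).round(4),atz('wrist',338,75,.006).round(4))
E
```

```text
[0.5205 0.022  0.002 ] [0.5196 0.0219 0.069 ] [0.5333 0.1672 0.006 ]
```

jog_arm([
  [[0.5, 0, 0, 0, 0, 0, -0.3], [0.1, 0, 0.9, 0, 0, 0, -0.3], [0, 0, 0.9, 0, 0, 0, -0.3], [0, 0, 0.9, 0, 0, 0, -0.3], [0, 0, 0.9, 0, 0, 0, -0.3]],
])

```text
time: 3.12
tool_pos: [0.5171, 0.0878, 0.1415]
tcp_rot: [2.229, 2.213, 0.002]
wrist_force: [-0.2, 0.1, -1.6]
width: 0.354
grip_force: 0.0
```

jog_arm([
  [[0, 0, 0.9, 0, 0, 0, -0.3], [0, 0, 0.8, 0, 0, 0, -0.3], [0, 0, 0, 0, 0, 0, -0.3], [0, 0, 0, 0, 0, 0, -0.3], [0, 0, 0, 0, 0, 0, -0.3]],
])

```text
time: 3.53
tool_pos: [0.518, 0.0884, 0.0923]
tcp_rot: [2.228, 2.213, 0.002]
wrist_force: [0.9, 0.1, 0.7]
width: 0.35
grip_force: 0.0
```

jog_arm([
  [[-0.4, 0.05, 0, 0, 0, 0, -0.3], [-0.3, 0, 0, 0, 0, 0, -0.3], [-0.2, 0, 0, 0, 0, 0, -0.3], [-0.15, 0, 0, 0, 0, 0, -0.3], [-0.2, 0, 0, 0, 0, 0, -0.3]],
])

```text
time: 3.95
tool_pos: [0.5188, 0.0508, 0.0916]
tcp_rot: [2.228, 2.214, 0.002]
wrist_force: [0.1, 0.6, 0.3]
width: 0.348
grip_force: 0.1
```

jog_arm([
  [[-0.22, -0.03, 0, 0, 0, 0, -0.3], [-0.25, -0.03, 0, 0, 0, 0, -0.3], [-0.25, -0.03, 0, 0, 0, 0, -0.3], [-0.25, -0.03, 0, 0, 0, 0, -0.3], [-0.25, -0.03, 0, 0, 0, 0, -0.3]],
])

```text
time: 4.37
tool_pos: [0.5134, 0.0142, 0.0908]
tcp_rot: [-2.227, -2.215, 0.0]
wrist_force: [-0.2, 1.0, -0.4]
width: 0.356
grip_force: 0.0
```

jog_arm([
  [[-0.25, -0.03, 0, 0, 0, 0, -0.3], [-0.25, -0.03, 0, 0, 0, 0, -0.3], [-0.25, -0.03, 0, 0, 0, 0, -0.3], [-0.25, -0.03, 0, 0, 0, 0, -0.3], [-0.25, -0.03, 0, 0, 0, 0, -0.3]],
])

```text
time: 4.78
tool_pos: [0.5089, -0.0233, 0.0909]
tcp_rot: [-2.227, -2.215, 0.0]
wrist_force: [-0.3, -0.1, 0.1]
width: 0.346
grip_force: 0.0
```

```bash
python3 - <<'E'
from h import *
im,d=snap('wrist'); cv2.imwrite('pics/w3.png',im)
plan([0.49,-0.075,0.092],90,7)
E
```

```text
at [ 0.5087 -0.0242  0.0908] t 4.83 F [ 0.  -1.1  0.2] dist 0.054
[-0.24 -0.09 -0.01] [-0.    0.   -0.01]
[-0.24 -0.09 -0.01] [-0.    0.   -0.01]
[-0.24 -0.09 -0.01] [-0.    0.   -0.01]
[-0.24 -0.09 -0.01] [-0.    0.   -0.01]
[-0.24 -0.09 -0.01] [-0.    0.   -0.01]
[-0.24 -0.09 -0.01] [-0.    0.   -0.01]
[-0.24 -0.09 -0.01] [-0.    0.   -0.01]
```

View pics/w3.png

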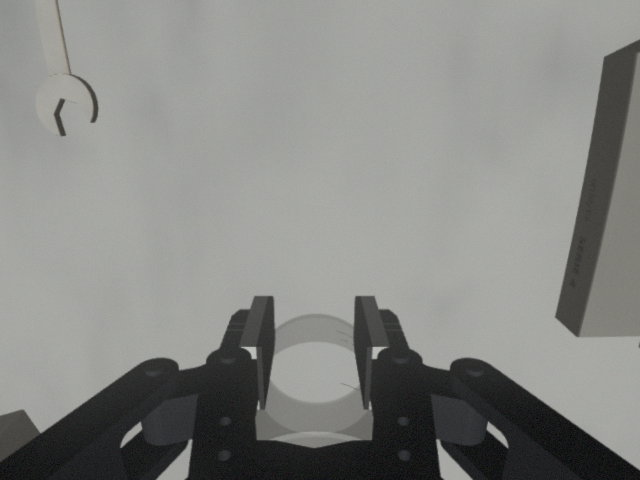

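The beaker is cradled against the two fingers, with its base circle at about columns 258–372, and it is moving along with them. I'll continue.

jog_arm([
  [[-0.2, -0.07, 0, 0, 0, 0, -0.3], [-0.25, -0.09, 0, 0, 0, 0, -0.3], [-0.25, -0.09, 0, 0, 0, 0, -0.3], [-0.25, -0.09, 0, 0, 0, 0, -0.3], [-0.25, -0.09, 0, 0, 0, 0, -0.3]],
])

```text
time: 5.25
tool_pos: [0.4955, -0.0591, 0.0909]
tcp_rot: [-2.227, -2.216, 0.0]
wrist_force: [-0.6, 1.2, 0.4]
width: 0.353
grip_force: 0.0
```

jog_arm([
  [[-0.25, -0.09, 0, 0, 0, 0, -0.3], [-0.2, -0.05, 0, 0, 0, 0, -0.3], [-0.1, 0, 0, 0, 0, 0, -0.3], [0, 0, 0, 0, 0, 0, -0.3], [0, 0, 0, 0, 0, 0, -0.3]],
])

```text
time: 5.67
tool_pos: [0.4917, -0.0751, 0.0909]
tcp_rot: [-2.228, -2.215, -0.0]
wrist_force: [0.1, 0.4, -0.0]
width: 0.349
grip_force: 0.0
```

jog_arm([
  [[0.2, 0, 0, 0, 0, 0, -0.3], [0.4, 0, 0, 0, 0, 0, -0.3], [0.6, 0, -0.2, 0, 0, 0, -0.3], [0.3, 0, -0.9, 0, 0, 0, -0.3], [0.2, 0, -1, 0, 0, 0, -0.3]],
])

```text
time: 6.08
tool_pos: [0.4896, -0.0215, 0.1522]
tcp_rot: [-2.222, -2.213, 0.006]
wrist_force: [0.8, 0.1, 0.4]
width: 0.352
grip_force: 0.0
```

jog_arm([
  [[0.2, 0, -1, 0, 0, 0, -1], [0.2, 0, -1, 0, 0, 0, -1], [0.5, 0, -1, 0, 0, 0, -1], [0, 0, 0, 0, 0, 0, -1], [0, 0, 0, 0, 0, 0, -1]],
])

```text
time: 6.5
tool_pos: [0.4934, 0.0048, 0.2465]
tcp_rot: [2.222, 2.215, 0.006]
wrist_force: [-0.0, -0.7, -0.1]
width: 0.001
grip_force: 0.0
```

```bash
python3 - <<'E'
from h import *
im,d=snap('top'); cv2.imwrite('pics/t2.png',cv2.resize(im[160:300,190:410],(0,0),fx=3.6,fy=3.6,interpolation=cv2.INTER_CUBIC))
plan([0.40,0.285,0.26],120,12)
E
```

```text
at [0.4922 0.0043 0.2444] t 6.55 F [ 1.  -1.5 -0.4] dist 0.296
[ 0.78 -0.26 -0.04] [ 0.    0.   -0.42]
[ 0.79 -0.22 -0.04] [ 0.    0.   -0.42]
[ 0.8  -0.19 -0.04] [ 0.    0.   -0.42]
[ 0.81 -0.15 -0.04] [ 0.    0.   -0.42]
[ 0.81 -0.12 -0.04] [ 0.    0.   -0.42]
[ 0.82 -0.08 -0.04] [ 0.    0.   -0.42]
[ 0.82 -0.05 -0.04] [ 0.    0.   -0.42]
[ 0.82 -0.01 -0.04] [ 0.    0.   -0.42]
[ 0.82  0.03 -0.04] [ 0.    0.   -0.42]
[ 0.82  0.06 -0.04] [ 0.    0.   -0.42]
[ 0.81  0.1  -0.04] [ 0.    0.   -0.42]
[ 0.81  0.13 -0.04] [ 0.    0.   -0.42]
```

View pics/t2.png

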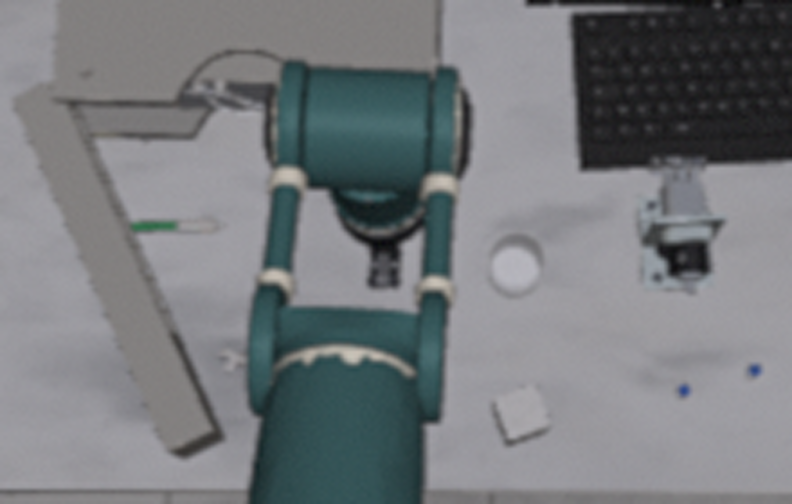

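The crop shows the beaker upright at about (515,262), with cover, spanner, column and carton unmoved. Now I'll go round to the cover's outer face.

```bash
python3 - <<'E'
from h import *
b=atz('top',190+515/3.6,160+262/3.6,.069);print(b, np.hypot(b[0]-.63,b[1]-.30))
plan([0.335,0.265,0.26],115,13)
E
```

```text
[ 0.48853593 -0.10488111  0.069     ] 0.4288831985095974
at [0.4922 0.0043 0.2444] t 6.55 F [ 1.  -1.5 -0.4] dist 0.305
[ 0.67 -0.41 -0.04] [ 0.    0.   -0.32]
[ 0.68 -0.38 -0.04] [ 0.    0.   -0.32]
[ 0.69 -0.36 -0.04] [ 0.    0.   -0.32]
[ 0.7  -0.34 -0.04] [ 0.    0.   -0.32]
[ 0.72 -0.31 -0.04] [ 0.    0.   -0.32]
[ 0.73 -0.29 -0.04] [ 0.    0.   -0.32]
[ 0.74 -0.26 -0.04] [ 0.    0.   -0.32]
[ 0.74 -0.24 -0.04] [ 0.    0.   -0.32]
[ 0.75 -0.21 -0.04] [ 0.    0.   -0.32]
[ 0.76 -0.19 -0.04] [ 0.    0.   -0.32]
[ 0.76 -0.16 -0.04] [ 0.    0.   -0.32]
[ 0.77 -0.14 -0.04] [ 0.    0.   -0.32]
[ 0.77 -0.11 -0.04] [ 0.    0.   -0.32]
```

jog_arm([
  [[0.67, -0.4, -0.04, 0, 0, -0.32, -1], [0.68, -0.38, -0.04, 0, 0, -0.32, -1], [0.69, -0.36, -0.04, 0, 0, -0.32, -1], [0.7, -0.34, -0.04, 0, 0, -0.32, -1], [0.72, -0.31, -0.04, 0, 0, -0.32, -1]],
])

```text
time: 6.97
tool_pos: [0.4299, 0.104, 0.2475]
tcp_rot: [-2.031, -2.393, 0.005]
wrist_force: [0.6, 0.2, -0.3]
width: -0.002
grip_force: 0.0
```

jog_arm([
  [[0.73, -0.29, -0.04, 0, 0, -0.32, -1], [0.74, -0.26, -0.04, 0, 0, -0.32, -1], [0.74, -0.24, -0.04, 0, 0, -0.32, -1], [0.75, -0.21, -0.04, 0, 0, -0.32, -1], [0.76, -0.19, -0.04, 0, 0, -0.32, -1]],
])

```text
time: 7.38
tool_pos: [0.3699, 0.2045, 0.2536]
tcp_rot: [-1.824, -2.555, 0.006]
wrist_force: [-0.4, 0.5, 0.1]
width: 0.001
grip_force: 0.0
```

jog_arm([
  [[0.76, -0.16, -0.04, 0, 0, -0.32, -1], [0.77, -0.14, 0, 0, 0, -0.32, -1], [0.77, -0.11, 0, 0, 0, -0.32, -1], [0, 0, 0, 0, 0, 0, -1], [0, 0, 0, 0, 0, 0, -1]],
])

```text
time: 7.8
tool_pos: [0.3344, 0.2643, 0.2551]
tcp_rot: [-1.692, -2.645, 0.006]
wrist_force: [1.5, -0.4, 0.2]
width: -0.001
grip_force: 0.0
```

```bash
python3 - <<'E'
from h import *
im,d=snap('wrist'); cv2.imwrite('pics/w4.png',im)
plan([0.335,0.265,0.165],115,4)
print(read_state()['q'])
E
```

```text
at [0.3349 0.2639 0.2554] t 7.85 F [ 0.2 -0.4 -0.3] dist 0.09
[0.01 0.01 0.75] [-0.01  0.   -0.01]
[0.01 0.01 0.75] [-0.01  0.   -0.01]
[0.01 0.01 0.75] [-0.01  0.   -0.01]
[0.01 0.01 0.75] [-0.01  0.   -0.01]
[ 6.09187560e-01 -1.82843530e-01  2.15941442e+00 -5.97014968e-04
  1.16838284e+00  1.78205854e-01]
```

View pics/w4.png

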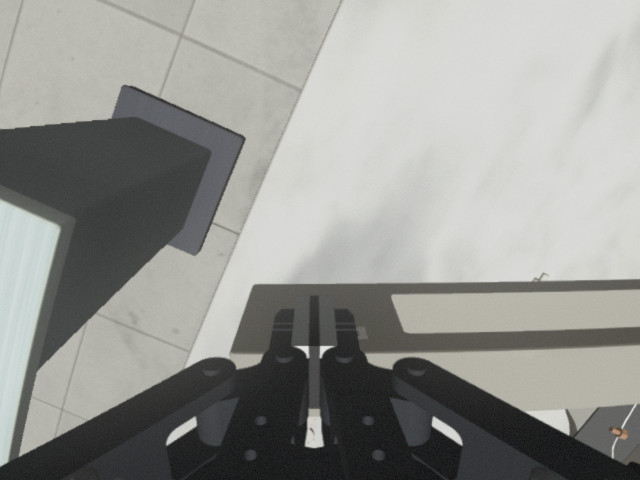

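The cover lies under the tool. Its top outer edge runs from about (232,352) to (640,330). I'll check the clearance before going down.

```bash
python3 - <<'E'
from h import *
a=atz('wrist',232,353,.123);b=atz('wrist',630,331,.123);print(a,b,atd('wrist',245,356),atd('wrist',560,338))
s=(a-b)[:2];s/=np.linalg.norm(s);n=np.array([s[1],-s[0]]);th=np.arctan2(-s[0],-s[1]);print('theta',th,'n',n, 'tcp over face',n@(np.array([.3349,.2639])-a[:2]), 'along from corner',s@(a[:2]-np.array([.3349,.2639])))
print('hinge est',a[:2]-.345*s-.04*n)
E
```

```text
[0.31516685 0.19586307 0.123     ] [0.51643146 0.30063153 0.123     ] [0.32243118 0.19699522 0.1227443 ] [0.48778763 0.27703648 0.11247126]
theta 1.0908435392971427 n [-0.4617373   0.88701672] tcp over face 0.051238362502728535 along from corner 0.04891882312538207
hinge est [0.63965711 0.31968177]
```

jog_arm([
  [[0, 0, 0.75, 0, 0, 0, -1], [0, 0, 0.75, 0, 0, 0, -1], [0, 0, 0.75, 0, 0, 0, -1], [0, 0, 0.75, 0, 0, 0, -1], [0, 0, 0, 0, 0, 0, -1]],
])

```text
time: 8.27
tool_pos: [0.3332, 0.2611, 0.1621]
tcp_rot: [-1.697, -2.64, 0.015]
wrist_force: [-0.4, -0.8, -0.7]
width: -0.004
grip_force: 0.0
```

jog_arm([
  [[-0.3, 0, 0, 0, 0, 0, -1], [-0.3, 0, 0, 0, 0, 0, -1], [-0.3, 0, 0, 0, 0, 0, -1], [-0.2, 0, 0, 0, 0, 0, -1], [-0.1, 0, 0, 0, 0, 0, -1]],
])

```text
time: 8.68
tool_pos: [0.3521, 0.2308, 0.1684]
tcp_rot: [1.697, 2.642, 0.003]
wrist_force: [-0.1, -0.5, 0.9]
width: -0.005
grip_force: 0.0
```

```bash
cat >> h.py <<'E'
def arc(H,off,th1,n,r=None):
    s0=read_state(); p=np.array(s0['tool_pos'])[:2]; R=Ro.from_rotvec(s0['tcp_rot']).as_matrix(); y0=np.arctan2(R[1,0],R[0,0])
    # yaw of tool x = pi - th'
    f=lambda t:(np.array([-np.sin(t),-np.cos(t)]),np.array([-np.cos(t),np.sin(t)]))
    th0=np.pi-y0; s,nn=f(th0); r=r or s@(p-H); o0=nn@(p-H); print('at',p,read_state()['time'],'th',th0,'r',r,'off',o0,'F',s0['wrist_force'])
    t_prev=th0
    for i in range(1,n+1):
        t=th0+(th1-th0)*i/n; s,nn=f(t); q=H+r*s+off*nn; yaw=np.pi-t_prev; d=q-p
        print('x %.2f y %.2f rz %.2f'%((np.cos(yaw)*d[0]+np.sin(yaw)*d[1])/.03,(np.sin(yaw)*d[0]-np.cos(yaw)*d[1])/.03,-np.degrees(t_prev-t)/6)); p=q; t_prev=t
E
python3 - <<'E'
from h import *
arc(np.array([.635,.308]),.051,.08,25)
E
```

```text
at [0.3521418  0.23082482] 8.6833 th 1.1422073664395345 r 0.2893476082528743 off 0.04735749742068573 F [-0.11155611 -0.48363789  0.85518902]
x -0.29 y -0.06 rz -0.41
x -0.41 y -0.06 rz -0.41
x -0.41 y -0.06 rz -0.41
x -0.41 y -0.06 rz -0.41
x -0.41 y -0.06 rz -0.41
x -0.41 y -0.06 rz -0.41
x -0.41 y -0.06 rz -0.41
x -0.41 y -0.06 rz -0.41
x -0.41 y -0.06 rz -0.41
x -0.41 y -0.06 rz -0.41
x -0.41 y -0.06 rz -0.41
x -0.41 y -0.06 rz -0.41
x -0.41 y -0.06 rz -0.41
x -0.41 y -0.06 rz -0.41
x -0.41 y -0.06 rz -0.41
x -0.41 y -0.06 rz -0.41
x -0.41 y -0.06 rz -0.41
x -0.41 y -0.06 rz -0.41
x -0.41 y -0.06 rz -0.41
x -0.41 y -0.06 rz -0.41
x -0.41 y -0.06 rz -0.41
x -0.41 y -0.06 rz -0.41
x -0.41 y -0.06 rz -0.41
x -0.41 y -0.06 rz -0.41
x -0.41 y -0.06 rz -0.41
```

jog_arm([
  [[-0.3, -0.06, 0, 0, 0, -0.4, -1], [-0.35, -0.06, 0, 0, 0, -0.4, -1], [-0.4, -0.06, 0, 0, 0, -0.4, -1], [-0.4, -0.06, 0, 0, 0, -0.4, -1], [-0.4, -0.06, 0, 0, 0, -0.4, -1]],
])

```text
time: 9.1
tool_pos: [0.3709, 0.1785, 0.1678]
tcp_rot: [1.407, 2.808, 0.002]
wrist_force: [-0.2, -0.2, -0.1]
width: 0.001
grip_force: 0.1
```

jog_arm([
  [[-0.4, -0.06, 0, 0, 0, -0.4, -1], [-0.4, -0.06, 0, 0, 0, -0.4, -1], [-0.4, -0.06, 0, 0, 0, -0.4, -1], [-0.4, -0.06, 0, 0, 0, -0.4, -1], [-0.4, -0.06, 0, 0, 0, -0.4, -1]],
])

```text
time: 9.52
tool_pos: [0.404, 0.1275, 0.1678]
tcp_rot: [1.107, 2.939, 0.001]
wrist_force: [-0.1, 0.2, -0.5]
width: -0.0
grip_force: 0.1
```

```bash
python3 - <<'E'
from h import *
arc(np.array([.635,.308]),.049,.08,16,.289)
print(read_state()['tool_pos'])
im,d=snap('wrist'); cv2.imwrite('pics/w5.png',im)
E
```

```text
at [0.40396732 0.12751196] 9.5167 th 0.7201265984371581 r 0.289 off 0.05464417910669784 F [-0.08834088  0.19551445 -0.46391882]
x -0.57 y -0.09 rz -0.38
x -0.39 y -0.06 rz -0.38
x -0.39 y -0.06 rz -0.38
x -0.39 y -0.06 rz -0.38
x -0.39 y -0.06 rz -0.38
x -0.39 y -0.06 rz -0.38
x -0.39 y -0.06 rz -0.38
x -0.39 y -0.06 rz -0.38
x -0.39 y -0.06 rz -0.38
x -0.39 y -0.06 rz -0.38
x -0.39 y -0.06 rz -0.38
x -0.39 y -0.06 rz -0.38
x -0.39 y -0.06 rz -0.38
x -0.39 y -0.06 rz -0.38
x -0.39 y -0.06 rz -0.38
x -0.39 y -0.06 rz -0.38
[0.40396732 0.12751196 0.16780281]
```

View pics/w5.png

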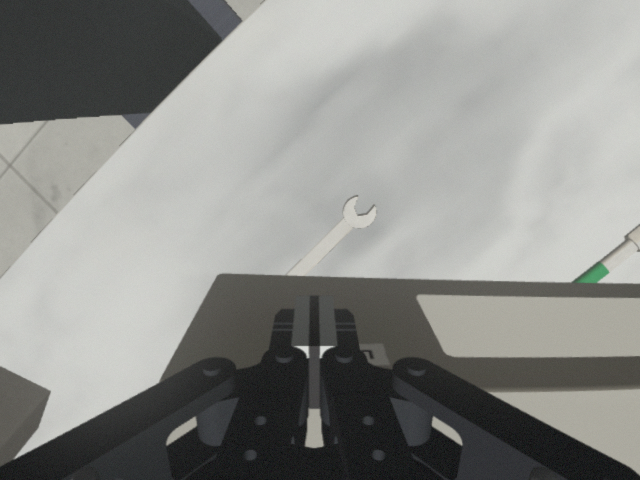

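The cover is moving with the fingers flush on its plain panel. The spanner and column pass underneath. I'll keep going.

jog_arm([
  [[-0.45, -0.08, 0, 0, 0, -0.38, -1], [-0.4, -0.06, 0, 0, 0, -0.38, -1], [-0.4, -0.06, 0, 0, 0, -0.38, -1], [-0.4, -0.06, 0, 0, 0, -0.38, -1], [-0.4, -0.06, 0, 0, 0, -0.38, -1]],
])

```text
time: 9.98
tool_pos: [0.4471, 0.0834, 0.1676]
tcp_rot: [0.811, 3.035, 0.001]
wrist_force: [-0.4, 0.5, -0.3]
width: 0.001
grip_force: 0.1
```

jog_arm([
  [[-0.4, -0.06, 0, 0, 0, -0.38, -1], [-0.4, -0.06, 0, 0, 0, -0.38, -1], [-0.4, -0.06, 0, 0, 0, -0.38, -1], [-0.35, -0.06, 0, 0, 0, -0.38, -1], [-0.3, -0.05, 0, 0, 0, -0.3, -1]],
])

```text
time: 10.4
tool_pos: [0.4937, 0.0515, 0.1677]
tcp_rot: [0.519, 3.097, 0.001]
wrist_force: [-0.9, -0.1, -0.2]
width: 0.002
grip_force: 0.2
```

```bash
python3 - <<'E'
from h import *
arc(np.array([.635,.308]),.049,.025,10,.289)
print(read_state()['tool_pos'])
E
```

```text
at [0.49368756 0.05150606] 10.4 th 0.3319157617276485 r 0.289 off 0.05001979514446365 F [-0.87454607 -0.10112474 -0.22462118]
x -0.33 y -0.06 rz -0.29
x -0.30 y -0.05 rz -0.29
x -0.30 y -0.05 rz -0.29
x -0.30 y -0.05 rz -0.29
x -0.30 y -0.05 rz -0.29
x -0.30 y -0.05 rz -0.29
x -0.30 y -0.05 rz -0.29
x -0.30 y -0.05 rz -0.29
x -0.30 y -0.05 rz -0.29
x -0.30 y -0.05 rz -0.29
[0.49368756 0.05150606 0.16773082]
```

jog_arm([
  [[-0.3, -0.05, 0, 0, 0, -0.3, -1], [-0.3, -0.05, 0, 0, 0, -0.3, -1], [-0.3, -0.05, 0, 0, 0, -0.3, -1], [-0.3, -0.05, 0, 0, 0, -0.3, -1], [-0.3, -0.05, 0, 0, 0, -0.3, -1]],
])

```text
time: 10.82
tool_pos: [0.5347, 0.0325, 0.1676]
tcp_rot: [0.274, 3.129, 0.0]
wrist_force: [-0.1, -0.4, 0.5]
width: 0.0
grip_force: 0.1
```

jog_arm([
  [[-0.25, -0.05, 0, 0, 0, -0.3, -1], [-0.25, -0.05, 0, 0, 0, -0.3, -1], [-0.2, -0.03, 0, 0, 0, -0.3, -1], [-0.2, -0.03, 0, 0, 0, -0.3, -1], [-0.1, 0, 0, 0, 0, -0.2, -1]],
])

```text
time: 11.23
tool_pos: [0.5642, 0.0241, 0.1677]
tcp_rot: [0.044, 3.14, 0.0]
wrist_force: [0.4, 0.6, 0.2]
width: 0.003
grip_force: 0.0
```

jog_arm([
  [[-0.1, 0, 0, 0, 0, 0, -1], [-0.1, 0, 0, 0, 0, 0, -1], [-0.1, 0, 0, 0, 0, 0, -1], [-0.1, 0, 0, 0, 0, 0, -1], [0, 0, 0, 0, 0, 0, -1]],
])

```text
time: 11.65
tool_pos: [0.576, 0.024, 0.1673]
tcp_rot: [0.045, 3.141, 0.0]
wrist_force: [0.2, -0.1, 0.4]
width: -0.0
grip_force: 0.0
```

jog_arm([
  [[-0.1, 0, 0, 0, 0, 0, -1], [-0.07, 0, 0, 0, 0, 0, -1], [-0.07, 0, 0, 0, 0, 0, -1], [0, 0, 0, 0, 0, 0, -1], [0, 0, 0, 0, 0, 0, -1]],
])

```text
time: 12.07
tool_pos: [0.5809, 0.0238, 0.1668]
tcp_rot: [-0.045, -3.137, -0.0]
wrist_force: [-5.9, 0.7, 4.7]
width: 0.002
grip_force: 3.1
```

```bash
python3 - <<'E'
from h import *
im,d=snap('top'); cv2.imwrite('pics/t3.png',cv2.resize(im[160:300,190:410],(0,0),fx=3.6,fy=3.6,interpolation=cv2.INTER_CUBIC))
E
```

```text
(no output)
```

View pics/t3.png

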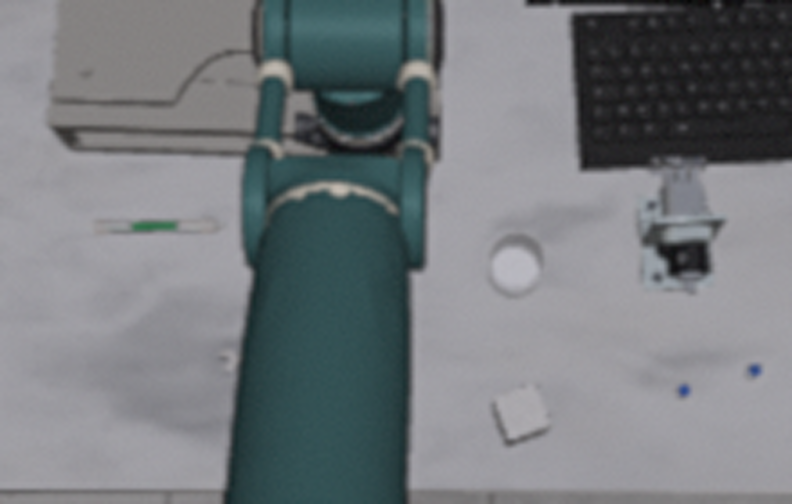

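The top view shows the cover flush across the detector front, the beaker still upright at (515,262), and nothing else moved. The reaction force has risen to 6 N at the stop, so I'll give a slight extra press and then withdraw.

jog_arm([
  [[-0.05, 0, 0, 0, 0, 0, -1], [-0.05, 0, 0, 0, 0, 0, -1], [0, 0, 0, 0, 0, 0, -1], [0, 0, 0, 0, 0, 0, -1], [0, 0, 0, 0, 0, 0, -1]],
])

```text
time: 12.53
tool_pos: [0.5813, 0.0238, 0.1668]
tcp_rot: [-0.044, -3.13, 0.0]
wrist_force: [-14.7, 0.6, 11.7]
width: -0.002
grip_force: 7.6
```

jog_arm([
  [[0.2, 0, 0, 0, 0, 0, -1], [0.4, 0, 0, 0, 0, 0, -1], [0.8, 0, -0.5, 0, 0, 0, -1], [0.8, 0, -0.8, 0, 0, 0, -1], [0, 0, -1, 0, 0, 0, -1]],
])

```text
time: 12.95
tool_pos: [0.5136, 0.0257, 0.2329]
tcp_rot: [-0.044, -3.131, 0.0]
wrist_force: [-0.7, 0.2, 0.3]
width: -0.001
grip_force: 0.0
```

```bash
python3 - <<'E'
from h import *
plan([0.478,-0.18,0.25],90,16)
E
```

```text
at [0.5136 0.0257 0.2329] t 12.95 F [-0.7  0.2  0.3] dist 0.209
[ 0.06 -0.43 -0.03] [-0.   -0.    0.92]
[ 0.02 -0.43 -0.04] [-0.   -0.    0.92]
[-0.02 -0.43 -0.04] [-0.   -0.    0.92]
[-0.06 -0.43 -0.04] [-0.   -0.    0.92]
[-0.1  -0.42 -0.04] [-0.   -0.    0.92]
[-0.14 -0.41 -0.04] [-0.   -0.    0.92]
[-0.18 -0.39 -0.04] [-0.   -0.    0.92]
[-0.22 -0.37 -0.04] [-0.   -0.    0.92]
[-0.26 -0.35 -0.04] [-0.   -0.    0.92]
[-0.29 -0.33 -0.04] [-0.   -0.    0.92]
[-0.32 -0.3  -0.04] [-0.   -0.    0.92]
[-0.35 -0.26 -0.04] [-0.   -0.    0.92]
[-0.37 -0.23 -0.04] [-0.   -0.    0.92]
[-0.39 -0.19 -0.04] [-0.   -0.    0.92]
[-0.41 -0.16 -0.04] [-0.   -0.    0.92]
[-0.42 -0.12 -0.04] [-0.   -0.    0.92]
```

jog_arm([
  [[0.06, -0.43, -0.04, 0, 0, 0.92, -1], [0.02, -0.43, -0.04, 0, 0, 0.92, -1], [-0.02, -0.43, -0.04, 0, 0, 0.92, -1], [-0.06, -0.43, -0.04, 0, 0, 0.92, -1], [-0.1, -0.42, -0.04, 0, 0, 0.92, -1]],
])

```text
time: 13.37
tool_pos: [0.5085, -0.0389, 0.2424]
tcp_rot: [0.799, 3.037, 0.0]
wrist_force: [0.5, -0.1, 0.1]
width: -0.003
grip_force: 0.0
```

jog_arm([
  [[-0.14, -0.41, -0.04, 0, 0, 0.92, -1], [-0.18, -0.39, -0.04, 0, 0, 0.92, -1], [-0.22, -0.37, -0.04, 0, 0, 0.92, -1], [-0.26, -0.35, -0.04, 0, 0, 0.92, -1], [-0.29, -0.33, -0.04, 0, 0, 0.92, -1]],
])

```text
time: 13.78
tool_pos: [0.4974, -0.1031, 0.2483]
tcp_rot: [1.501, 2.759, 0.001]
wrist_force: [-0.1, -0.5, 0.5]
width: 0.003
grip_force: 0.0
```

jog_arm([
  [[-0.32, -0.3, -0.04, 0, 0, 0.92, -1], [-0.35, -0.26, -0.04, 0, 0, 0.92, -1], [-0.37, -0.23, -0.04, 0, 0, 0.92, -1], [-0.4, -0.2, -0.04, 0, 0, 0.92, -1], [-0.4, -0.16, -0.04, 0, 0, 0.92, -1]],
])

```text
time: 14.2
tool_pos: [0.4861, -0.1679, 0.2543]
tcp_rot: [2.116, 2.321, 0.001]
wrist_force: [-0.5, 0.5, 0.7]
width: -0.002
grip_force: 0.0
```

jog_arm([
  [[-0.4, -0.12, 0, 0, 0, 0.9, -1], [0, 0, 0, 0, 0, 0, -1], [0, 0, 0, 0, 0, 0, -1], [0, 0, 0, 0, 0, 0, -1], [0, 0, 0, 0, 0, 0, -1]],
])

```text
time: 14.62
tool_pos: [0.4837, -0.1788, 0.254]
tcp_rot: [-2.216, -2.227, -0.0]
wrist_force: [-0.3, 0.4, 0.6]
width: 0.001
grip_force: 0.0
```

```bash
python3 - <<'E'
from h import *
plan([0.478,-0.18,0.185],90,4)
im,d=snap('top')
cv2.imwrite('pics/t4.png',cv2.resize(np.vstack([im[175:285,190:390]]),(0,0),fx=4,fy=4,interpolation=cv2.INTER_CUBIC))
E
```

```text
at [ 0.4837 -0.1788  0.254 ] t 14.62 F [-0.3  0.4  0.6] dist 0.069
[-0.01 -0.05  0.57] [ 0.   -0.    0.01]
[-0.01 -0.05  0.57] [ 0.   -0.    0.01]
[-0.01 -0.05  0.57] [ 0.   -0.    0.01]
[-0.01 -0.05  0.57] [ 0.   -0.    0.01]
```

View pics/t4.png

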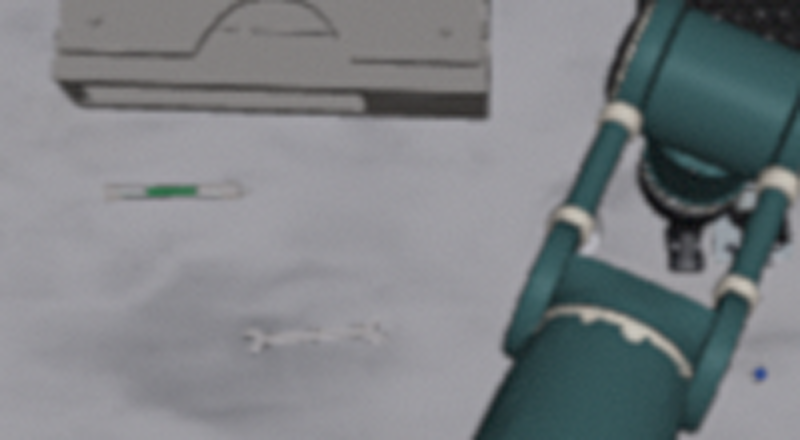

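The cover is shut and flush with the detector front. That was my 11th picture, one over the limit of 10, so from here I go by force and depth numbers only. Now the lever.

jog_arm([
  [[0, -0.05, 0.57, 0, 0, 0, -1], [0, -0.05, 0.57, 0, 0, 0, -1], [0, -0.05, 0.57, 0, 0, 0, -1], [0, -0.05, 0.57, 0, 0, 0, -1], [0, 0, 0, 0, 0, 0, -1]],
])

```text
time: 15.08
tool_pos: [0.4751, -0.1778, 0.182]
tcp_rot: [-2.212, -2.222, 0.004]
wrist_force: [-1.4, 0.2, -0.8]
width: 0.0
grip_force: 0.0
```

jog_arm([
  [[-0.2, 0, 0, 0, 0, 0, -1], [-0.2, 0, 0, 0, 0, 0, -1], [-0.2, 0, 0, 0, 0, 0, -1], [-0.15, 0, 0, 0, 0, 0, -1], [-0.15, 0, 0, 0, 0, 0, -1]],
])

```text
time: 15.5
tool_pos: [0.4784, -0.2075, 0.1869]
tcp_rot: [2.217, 2.223, 0.001]
wrist_force: [-0.4, 1.0, 0.2]
width: 0.004
grip_force: 0.0
```

jog_arm([
  [[-0.15, 0, 0, 0, 0, 0, -1], [-0.15, 0, 0, 0, 0, 0, -1], [-0.15, 0, 0, 0, 0, 0, -1], [-0.15, 0, 0, 0, 0, 0, -1], [-0.15, 0, 0, 0, 0, 0, -1]],
])

```text
time: 15.92
tool_pos: [0.4775, -0.2291, 0.1857]
tcp_rot: [-2.218, -2.224, -0.0]
wrist_force: [-1.3, 3.5, 3.5]
width: 0.002
grip_force: 1.8
```

Contact at about 3.5 N, so the lever is moving.

jog_arm([
  [[-0.15, 0, 0, 0, 0, 0, -1], [-0.15, 0, 0, 0, 0, 0, -1], [-0.15, 0, 0, 0, 0, 0, -1], [-0.15, 0, 0, 0, 0, 0, -1], [-0.1, 0, 0, 0, 0, 0, -1]],
])

```text
time: 16.33
tool_pos: [0.4776, -0.2503, 0.1853]
tcp_rot: [-2.218, -2.224, 0.0]
wrist_force: [-0.9, 2.9, 1.1]
width: -0.002
grip_force: 1.6
```

jog_arm([
  [[-0.1, 0, 0, 0, 0, 0, -1], [-0.1, 0, 0, 0, 0, 0, -1], [-0.1, 0, 0, 0, 0, 0, -1], [-0.1, 0, 0, 0, 0, 0, -1], [0, 0, 0, 0, 0, 0, -1]],
])

```text
time: 16.75
tool_pos: [0.4771, -0.2621, 0.1848]
tcp_rot: [-2.217, -2.223, 0.001]
wrist_force: [-1.9, 2.6, -1.6]
width: 0.001
grip_force: 2.2
```

jog_arm([
  [[-0.1, 0, 0, 0, 0, 0, -1], [-0.1, 0, 0, 0, 0, 0, -1], [-0.1, 0, 0, 0, 0, 0, -1], [0, 0, 0, 0, 0, 0, -1], [0, 0, 0, 0, 0, 0, -1]],
])

```text
time: 17.17
tool_pos: [0.4769, -0.2686, 0.1846]
tcp_rot: [-2.214, -2.22, -0.003]
wrist_force: [-2.9, 11.0, -0.2]
width: -0.002
grip_force: 5.7
```

jog_arm([
  [[-0.1, 0, 0, 0, 0, 0, -1], [-0.1, 0, 0, 0, 0, 0, -1], [0, 0, 0, 0, 0, 0, -1], [0, 0, 0, 0, 0, 0, -1], [0, 0, 0, 0, 0, 0, -1]],
])

```text
time: 17.58
tool_pos: [0.4768, -0.2703, 0.1842]
tcp_rot: [-2.21, -2.214, -0.011]
wrist_force: [-0.8, 26.3, 4.4]
width: 0.0
grip_force: 12.2
```

The force rises steeply to 26 N while the tool barely moves, so the lever is at its stop. I'll withdraw and check by depth.

jog_arm([
  [[0.3, 0, 0, 0, 0, 0, -1], [0.5, 0, 0, 0, 0, 0, -1], [0.7, 0, -0.3, 0, 0, 0, -1], [0.3, -0.3, -1, 0, 0, 0, -1], [0, -0.5, -1, 0, 0, 0, -1]],
])

```text
time: 18.0
tool_pos: [0.4542, -0.2215, 0.2548]
tcp_rot: [2.216, 2.227, 0.0]
wrist_force: [0.1, -1.3, 0.2]
width: -0.003
grip_force: 0.0
```

jog_arm([
  [[0, -0.8, -1, 0, 0, 0, -1], [0, -0.8, -0.7, 0, 0, 0, -1], [0, -0.8, 0, 0, 0, 0, -1], [0, 0, 0, 0, 0, 0, -1], [0, 0, 0, 0, 0, 0, -1]],
])

```text
time: 18.42
tool_pos: [0.3819, -0.2239, 0.3074]
tcp_rot: [2.216, 2.219, 0.001]
wrist_force: [1.0, -0.5, -0.8]
width: -0.004
grip_force: 0.0
```

```bash
python3 - <<'E'
from h import *
s=read_state(); print(s['tool_pos'],s['wrist_force'])
im,d=snap('wrist'); c=viewer.camera_params('wrist')
v,u=np.mgrid[0:480,0:640]; d0=d.copy()
P=cv2.undistortPoints(np.stack([u.ravel(),v.ravel()],1).astype(np.float32)[:,None],np.array([[c['fx'],0,c['cx']],[0,c['fy'],c['cy']],[0,0,1]]),np.array([c['k1'],0,0,0,0]))[:,0]
X=np.c_[P,np.ones(len(P))]*d.ravel()[:,None]
H=np.array(c['hand_eye']);X=X@H[:3,:3].T+H[:3,3];X=Ro.from_rotvec(s['tcp_rot']).apply(X)+s['tool_pos']
m=(X[:,2]>.122)&(X[:,2]<.16)&(abs(X[:,0]-.485)<.03)&(X[:,1]<-.19)&(X[:,1]>-.34)
Q=X[m];print('grip',len(Q),Q.min(0) if len(Q) else '',Q.max(0) if len(Q) else '',np.median(Q,0) if len(Q) else '')
im,d=snap('top')
print('beaker px',atd('top',333,233),'cover top R/L',atd('top',309,195),atd('top',210,193))
E
```

```text
[ 0.3819338  -0.22392472  0.30737319] [ 1.0029138  -0.49142476 -0.77387677]
grip 740 [ 0.48221319 -0.29470015  0.12204842] [ 0.49681408 -0.27361859  0.14147667] [ 0.48757677 -0.28313121  0.13330908]
beaker px [ 0.49745385 -0.10633472  0.01693617] cover top R/L [ 0.59985253 -0.02738683  0.12243722] [0.60492395 0.28540748 0.12321315]
```

The lever grip now leans right by the same amount it first leaned left. The beaker is where it was left, and the cover is flush. Handing in.

```bash
python3 -c "
from h import *
print(bot.finish_job())"
```

```text
the job is handed in; nothing more can be done
None
```

I pushed the beaker clear (about 0.43 m from the hinge axis), swung the cover shut, then pushed the lever to its right stop, and handed the job in at about 18.5 s; no verdict came back, and I viewed 11 pictures, one over the limit of 10.

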